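Put away two tap-repair parts from the sloped bin into the smoky drawer

TASK

Take the green pipe fitting and the chrome knob out of the sloped bin, stand both upright on the floor of the top smoky drawer (it is only slightly open, so pull it further out first), and push the drawer fully shut with both still standing. Leave the red valve handle in its compartment, and do not disturb the glass jar or the hex key.

Things in the scene. Friction and masses are not known exactly. Their poses are not given: they have to be found in the camera images.
- bin: Smoky plastic two-tier parts bin, fixed, 299 mm wide (y), 150 mm deep, 203 mm high. Origin on the table; its open front faces local -x, z up. In the lower tier are three compartments about 95 mm wide, centred at local y -98, 0 and +98 mm, parted by walls 3 mm thick and 22 mm high (square to the slope).
- bin_slope (a point): Point on the sloping floor of the middle compartment where the part's underside is centred, 50 mm above the table (axes as the bin's). The floor rises at 32 degrees towards local +x, from 19 mm before this point to 113 mm beyond it along the slope; a lip 8 mm high closes its lower edge.
- bin_overhang (a point): Middle of the lower front edge of the bin's upper tier, which overhangs the compartments: 108 mm above and 2 mm behind (local +x) bin_slope; its front rises upright 45 mm above this edge. A gripper coming straight down on the parts would hit it; along the slope's normal the way is free.
- fitting: Green PPR pipe coupling, a plain cylinder 36 mm diameter and 40 mm tall with a dark bore at the top, about 35 g, standing square on the sloping floor of one of the three compartments (which one varies), resting against the lip. Origin at the centre of its underside; z is its axis, pointing to its bored top.
- knob: Chrome diverter knob, about 90 g: round flange 36 mm diameter (0 to 7 mm high), neck 24 mm, gripping head 34 mm diameter (17 to 34 mm high), a 28 x 7 x 6 mm pointer bar on top (along its x), 40 mm tall in all. Stands in another compartment in the same way. Origin at the centre of its underside; z is its axis, pointing to the bar.
- valve_handle: Red plastic butterfly valve handle, hub 36 mm diameter, wings 64 mm over all along its y, 25 mm tall, in the remaining compartment; to be left there. Origin at the centre of its underside, z its axis.
- stack: Stackable pair of smoky plastic drawers, fixed, 200 mm deep (x), 210 mm wide (y), top at 160 mm with four 3 mm feet pads on it. Origin under its centre on the table surface; -x is its front. The lower drawer is fixed shut and has the same bar handle.
- top_drawer (a joint): Opening of the top drawer (m): 0 fully shut, 0.14 fully out; slides along the stack's -x; starts 15 to 40 mm open; moves stiffly and stays where it is left.
- drawer_handle (a point): Centre of the top drawer's grey bar handle: round bar 11 mm thick, 100 mm long along the stack's y, its axis 35 mm in front of the drawer's front face, 135 mm above the table (25 mm below the stack's top). Axes as the stack's.
- drawer_floor (a point): Centre of the top drawer's inner floor, 88 mm above the table; moves with the drawer, axes as the stack's. Inside 172 mm long (x), 186 mm wide (y); side walls 51 mm high; the front's outer face is 98 mm from here towards -x, its top 63 mm over this floor. With the drawer q open, floor beyond local x = q - 92 mm lies under the stack's top (68 mm free height).
- jar: Small closed glass jar with aluminium lid, 54 mm diameter, 68 mm tall, on the table; bystander. Origin at the centre of its underside.
- hex_key: Steel hex key lying on the table, 8 mm thick, long arm 90 mm along its x, short arm 30 mm; bystander. Origin under the middle of the long arm.

How it is judged:
At the end, for the whole second after the job is handed in: Fitting and knob both stand at rest on the top drawer's floor (within 8 mm of it, axis within 0.2 rad of vertical); the drawer is shut to within 6 mm; the red valve handle, the upright jar and the hex key are each within 30 mm of where they started (x of fitting in the frame of drawer_floor between -0.088 and 0.088 m and y of fitting in the frame of drawer_floor between -0.095 and 0.095 m and z of fitting in the frame of drawer_floor between -0.006 and 0.008 m and angle between each of fitting, knob, jar's own z axis and vertical below 0.2 rad and linear speed of each of fitting, knob below 0.03 m/s and x of knob in the frame of drawer_floor between -0.088 and 0.088 m and y of knob in the frame of drawer_floor between -0.095 and 0.095 m and z of knob in the frame of drawer_floor between -0.006 and 0.008 m and value of joint top_drawer below 0.006 m and distance of each of valve_handle, jar, hex_key from where it was at the start of the episode below 0.03 m); the robot touches nothing.
It fails at once if the red valve handle is moved more than 30 mm (distance of valve_handle from where it was at the start of the episode above 0.03 m).
It fails at once if the glass jar is moved more than 30 mm or tipped (distance of jar from where it was at the start of the episode above 0.03 m or angle between jar's own z axis and vertical above 0.35 rad).
It fails at once if the hex key is moved more than 30 mm (distance of hex_key from where it was at the start of the episode above 0.03 m).
It also fails if it takes over 72 s, if anything falls off the work surface, if the arm or the gripper's body presses on something with over 40 N, if the wrist force passes 120 N, or if a joint passes its speed limit or range.

ROBOT

A 6-joint arm with a two-finger parallel gripper is mounted at the origin on the work surface. World frame = base frame: x ahead of the robot, y to its left, z up, the work surface at z = 0. Lengths are in m, angles in rad, forces in N, time in s.
With the tool pointing down it reaches from about 0.35 to 0.85 m from the base axis. Payload 8.1 kg.
Tool frame: the origin (TCP) lies at the very end of the fingers, on their centre line; the grasp point (between the pads) lies 19 mm behind it; z points along the fingers, y is the line along which they close (so a half turn about z gives the same grasp; the last joint's range is limited). The gripper opens to 93 mm and grips with 3 to 60 N. Pads are 15 mm wide; open, the fingers measure 128 mm over their backs; the gripper's body (75 mm by 188 mm) begins 65 mm behind the grasp point.
Start: joints at [-1.186, 0.13, 1.488, -0, 1.523, -0.085], TCP at [0.272, -0.535, 0.219] pointing down, gripper open.
Joint ranges: [-2.96, 2.96], [-0.89, 2.26], [0.02, 2.5], [-1.34, 4.48], [0, 2.73], [-2.66, 2.66]. Speed limits (rad/s): [2.39, 2.39, 2.79, 3.14, 3.14, 3.14].

INTERFACE

Orientations are given as a rotation vector (axis times angle).
In Python, from plant import robot, imaging gives the robot as it stands.
- The arm moves only by the tool jog_arm, never from a script. Its argument "rows" is a list of rows, each a list of 2 entries, a list of its own where there are three numbers: the shift along the tool's x, y, z each as a share of 0.2 m, from -1 to 1, then the turn, a rotation vector about the tool's x, y, z each as a share of pi/2 rad, from -1 to 1. A call has 1 to 5 rows; each row is the pose to reach, as a shift and turn from the pose commanded when the call began, along the tool's axes at that moment; what a row does not reach only later rows make up. A row lasts 1/10 s, in which the tool goes at most 50 mm and 8.59 degrees, less where a joint would pass 70% of its speed; a pose out of reach is approached as far as the arm can. A call with a number of a shift or a turn outside -1 to 1 is refused whole. A call with a gripper value outside its range is refused whole. "hand" is the closure, from -1 (fully open) to 1 (shut), set as the call begins (left out, the last holds). The fingers move at their own pace and stop on an object; "squeeze" is the grip in N (left out, the last holds). Time passes only in rows, so rows that repeat a pose let the fingers close. It gives the time, the measured TCP pose, the force, the opening and the grip force at its end, in the units of the state.
- robot.read_state(): the state, without advancing time (a new reading comes with each control period).
- imaging.read_camera(name): name is "scene" or "top" or "wrist"; returns a dict with "frame" (420x560x3 uint8, red, green, blue), "vertical_fov" (degrees; the focal length in pixels is half the picture's height over the tangent of half this angle, whatever the lens; pixels are square), "cx", "cy" (the principal point, pixels), "R" (3x3) and "t" (3): a world point X has camera coordinates R X + t. Camera axes: x right, y down, z forward; pixel columns grow to the right and rows downward; lengths in m; the calibration is good to about 2 mm. A picture is of the moment at which its call begins. There is no depth.
- robot.close_job(): hands the job in; it is judged then, once.
The state is a dict: "t": time; "q": joint angles; "dq": joint speeds; "joint_torque": joint torques, N m; "tool_pos": TCP position; "orientation": TCP orientation; "force": force on the tool from outside, world axes, zero at the start; "wrist_torque": the same for the moment, N m; "opening": finger opening in m; "gripper_force": force on a finger pad.
Only numpy, scipy, OpenCV 4.12 (cv2) and the standard library are available. Lean on these libraries where they do the work, as an engineer would, in place of code of your own. Each camera call takes 0.05 s, during which the arm holds its last target. There are 200 camera calls.

## Working session

There is one attempt and no reset: what is moved stays moved. The work goes in short steps, Python scripts to look and compute and a tool call to move; the robot and the scene stay as the last step left them, time stands still between calls to the robot, and variables do not carry over. Pictures are saved under pics/ and viewed, at most 10 in all, crops included, and the job is handed in when it is done.

Besides the shell and the picture viewer there is one more tool, called after "Emit:" as name(argument=value, ...), one argument or row to a line, values as JSON. jog_arm: Moves the arm, as the interface text tells. Its arguments: {"type":"object","properties":{"rows":{"type":"array"},"hand":{"type":"number"},"squeeze":{"type":"number"}},"required":["rows"]}

```bash
mkdir -p pics; ls
python3 - <<'E'
from plant import robot, imaging
import cv2,numpy as np,pickle
print(robot.read_state())
d={}
for n in ["scene","top","wrist"]:
    c=imaging.read_camera(n); d[n]=c
    cv2.imwrite(f"pics/{n}0.png",c["frame"][:,:,::-1])
    print(n,c["vertical_fov"],c["cx"],c["cy"],np.round(-np.array(c["R"]).T@c["t"],3))
pickle.dump(d,open("cam0.pkl","wb"))
a=np.hstack([d["scene"]["frame"],d["top"]["frame"]])[:,:,::-1]
E
```

```text
pics
{'t': 0.0, 'q': array([-1.18640768e+00,  1.31161417e-01,  1.48928512e+00, -6.37620463e-06,
        1.52299004e+00, -8.53989150e-02]), 'dq': array([ 0.00038488, -0.00131988, -0.00085356,  0.00099974, -0.00010031,
        0.00053385]), 'joint_torque': array([-1.54310095e-03, -5.59829056e+01, -4.91760671e+01,  7.69675942e-02,
        3.52845923e-02, -1.24258358e-04]), 'tool_pos': array([ 0.27142128, -0.53445739,  0.21758409]), 'orientation': array([-3.05354908e+00, -7.30749599e-01,  4.41027014e-04]), 'force': array([-0.45152439, -0.74546408,  0.82396468]), 'wrist_torque': array([-0.02679019, -0.00029546,  0.00488846]), 'gripper_force': 0.0, 'opening': 0.09274310976725593}
scene 45.3183353974755 286.4478963832828 205.43000981075227 [ 0.408 -0.454  1.474]
top 43.800019885789474 279.74359704040444 207.59227860412298 [ 0.45  -0.052  1.241]
wrist 58.798882370547226 281.9966515714364 208.34073342189328 [ 0.339 -0.498  0.384]
```

View pics/scene0.png

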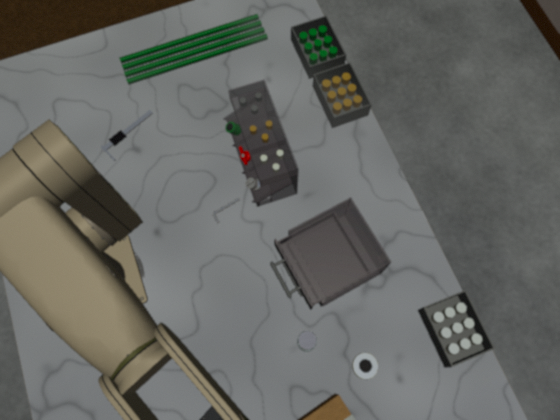

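View pics/top0.png

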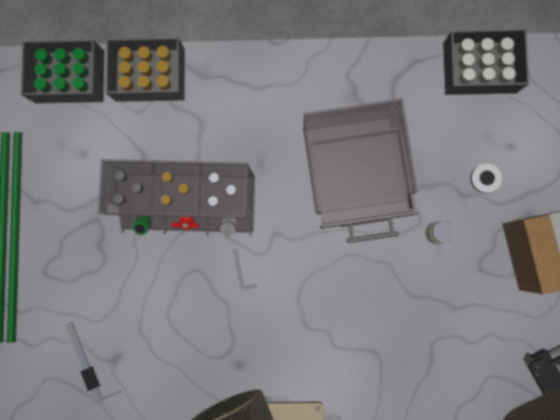

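The top view shows the bin at about (180,195), with green at (141,225), red at (185,223) and chrome at (228,226). The stack is near (360,165), the handle at (372,233), the jar at (438,232) and the hex key at (243,275). I'll zoom in to get accurate corners.

```bash
cat > h.py <<'E'
import numpy as np,cv2
from plant import robot,imaging
from scipy.spatial.transform import Rotation as Ro
def ray(c,u,v):
    f=c["frame"].shape[0]/2/np.tan(np.radians(c["vertical_fov"])/2)
    R=np.array(c["R"]);C=-R.T@np.array(c["t"])
    d=R.T@np.array([(u-c["cx"])/f,(v-c["cy"])/f,1]); return C,d/np.linalg.norm(d)
def onz(c,u,v,z):
    C,d=ray(c,u,v); return C+d*(z-C[2])/d[2]
def proj(c,X):
    f=c["frame"].shape[0]/2/np.tan(np.radians(c["vertical_fov"])/2)
    p=np.array(c["R"])@np.array(X)+np.array(c["t"]); return np.array([f*p[0]/p[2]+c["cx"],f*p[1]/p[2]+c["cy"]])
def tri(l):
    A=np.zeros((3,3));b=np.zeros(3)
    for c,u,v in l:
        C,d=ray(c,u,v);P=np.eye(3)-np.outer(d,d);A+=P;b+=P@C
    return np.linalg.solve(A,b)
E
python3 - <<'E'
import pickle,cv2,numpy as np
d=pickle.load(open("cam0.pkl","rb"));f=d["top"]["frame"][:,:,::-1]
a=cv2.resize(f[150:245,90:265],None,fx=4.5,fy=4.5,interpolation=cv2.INTER_CUBIC)
a=cv2.convertScaleAbs(a,alpha=1.5,beta=10)
cv2.imwrite("pics/binz.png",a)
a=cv2.resize(f[90:250,290:460],None,fx=3.7,fy=3.7,interpolation=cv2.INTER_CUBIC)
cv2.imwrite("pics/stz.png",cv2.convertScaleAbs(a,alpha=1.5,beta=10))
print(a.shape)
E
```

```text
(592, 629, 3)
```

View pics/binz.png

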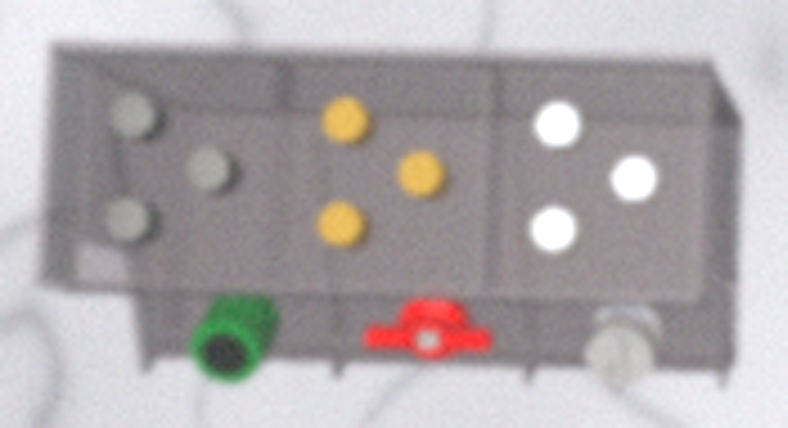

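View pics/stz.png

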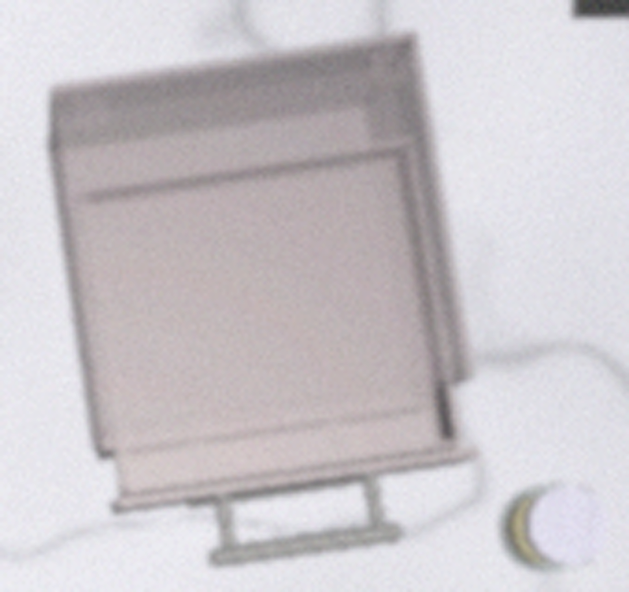

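The crops show the bore at crop (228,352), the knob top at (618,352), the red hub at (428,340), the handle ends at (212,558) and (400,532), and the stack's back top edge from (52,88) to (413,38). Next I'll turn these into positions.

Run:
```python
import pickle
from h import *
d=pickle.load(open("cam0.pkl","rb"));c=d["top"];s=d["scene"]
B=lambda u,v,z:onz(c,u/4.5+90-.4,v/4.5+150-.4,z)
S=lambda u,v,z:onz(c,u/3.7+290-.4,v/3.7+90-.4,z)
np.set_printoptions(precision=4,suppress=True)
g=B(226,353,.0839);k=B(617,352,.0839);r=B(428,340,.0712)
print("bore",g,"knob",k,"red",r)
print(np.linalg.norm(g-k),np.degrees(np.arctan2(*(g-k)[[0,1]])))
w=[B(u,v,.0587) for u,v in [(148,365),(337,370),(528,375),(724,380)]]
print("walls",np.array(w),np.linalg.norm(w[0]-w[3]),np.degrees(np.arctan2(*(w[0]-w[3])[[0,1]])))
h1,h2=S(212,558,.135),S(400,532,.135);print("handle",h1,h2,(h1+h2)/2,np.linalg.norm(h1-h2),np.degrees(np.arctan2(*(h1-h2)[[0,1]])))
b1,b2=S(52,88,.160),S(413,38,.160);print("back",b1,b2,(b1+b2)/2,np.linalg.norm(b1-b2),np.degrees(np.arctan2(*(b1-b2)[[0,1]])))
t1,t2=S(118,507,.151),S(475,455,.151);print("dfront",t1,t2,(t1+t2)/2,np.linalg.norm(t1-t2),np.degrees(np.arctan2(*(t1-t2)[[0,1]])))
print("bin top",B(45,285,.203),B(700,300,.203))
# scene check
print(proj(s,(h1+h2)/2),proj(s,g),proj(s,k))
f=s["frame"];a=np.vstack([cv2.resize(f[70:220,210:310],None,fx=4,fy=4,interpolation=cv2.INTER_CUBIC)])
b=cv2.resize(f[190:340,250:350],None,fx=4,fy=4,interpolation=cv2.INTER_CUBIC)
a=np.hstack([a,b])[:,:,::-1];cv2.imwrite("pics/scz.png",cv2.convertScaleAbs(a,alpha=1.5))
```

```text
bore [0.51   0.2957 0.0839] knob [0.5078 0.1008 0.0839] red [0.5158 0.1975 0.0712]
0.19490704790468877 0.6291902666057458
walls [[0.5057 0.3432 0.0587]
 [0.5019 0.2465 0.0587]
 [0.4981 0.1493 0.0587]
 [0.4942 0.0501 0.0587]] 0.29328989021918533 2.2415144311743997
handle [ 0.4753 -0.1599  0.135 ] [ 0.4887 -0.2667  0.135 ] [ 0.482  -0.2133  0.135 ] 0.10761522456806209 -7.14394840358739
back [ 0.7432 -0.0728  0.16  ] [ 0.7679 -0.2779  0.16  ] [ 0.7556 -0.1754  0.16  ] 0.2066458633757556 -6.881081960265186
dfront [ 0.5043 -0.1062  0.151 ] [ 0.5308 -0.3067  0.151 ] [ 0.5176 -0.2065  0.151 ] 0.2022302038279315 -7.522718560869794
bin top [0.5354 0.342  0.203 ] [0.5245 0.048  0.203 ]
[280.3599 279.5682] [229.8063 126.8641] [250.6971 181.7723]
```

View pics/scz.png

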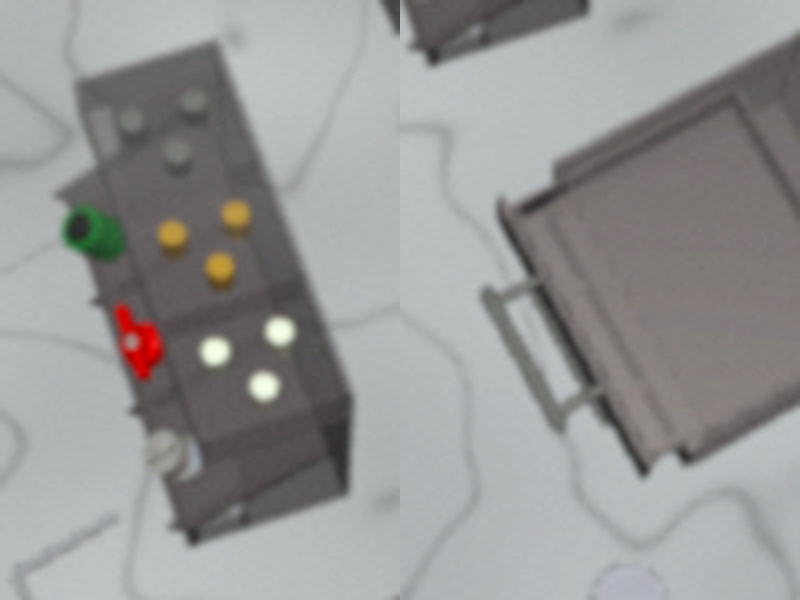

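```bash
cat >> h.py <<'E'
np.set_printoptions(precision=4,suppress=True)
SY,BY=np.radians(7.2),np.radians(-2.1)
SX=np.array([np.cos(SY),np.sin(SY),0]);SYv=np.array([-np.sin(SY),np.cos(SY),0])
BX=np.array([np.cos(BY),np.sin(BY),0]);BYv=np.array([-np.sin(BY),np.cos(BY),0])
Z=np.array([0,0,1.]);a=np.radians(32)
N=-np.sin(a)*BX+np.cos(a)*Z          # slope normal
BS=np.array([.5285,.1982,.05])       # bin_slope
def Rt(y,z): return np.column_stack([np.cross(y,z),y,z])
RH=Rt(SX,-Z)      # handle grasp
RB=Rt(BYv,-N)     # bin grasp
RP=Rt(SYv,-Z)     # placing
def plan(targets):
    s=robot.read_state();p=np.array(s["tool_pos"]);R=Ro.from_rotvec(s["orientation"])
    print("t",s["t"],"p",p,"q",s["q"],"open",s["opening"])
    for P,M in targets:
        M=Ro.from_matrix(M)
        dr0=R.inv()*M; d0=R.inv().apply(np.array(P)-p)
        n=int(max(np.ceil(abs(d0).max()/.2),np.ceil(dr0.magnitude()/np.radians(42)),np.ceil(np.linalg.norm(d0)/.24),1))
        p0,R0=p,R
        for i in range(1,n+1):
            T=p0+(np.array(P)-p0)*i/n; Q=R0*Ro.from_rotvec(dr0.as_rotvec()*i/n)
            sh=np.round(R.inv().apply(T-p)/.2,3);tu=np.round((R.inv()*Q).as_rotvec()/(np.pi/2),3)
            rows=max(np.linalg.norm(sh)*.2/.05,np.linalg.norm(tu)*90/8.59)
            print("[%s,%s] rows %.1f ->"%(sh.tolist(),tu.tolist(),rows),T)
            p=p+R.apply(sh*.2);R=R*Ro.from_rotvec(tu*np.pi/2)
E
python3 - <<'E'
import pickle
from h import *
c=pickle.load(open("cam0.pkl","rb"))["top"]
print("jar",onz(c,563/3.7+289.6,525/3.7+89.6,.068))
H=np.array([.482,-.2133,.116])
plan([(H+[0,0,.08],RH),(H,RH)])
E
```

```text
jar [ 0.494  -0.3771  0.068 ]
t 0.15 p [ 0.2715 -0.5346  0.2178] q [-1.1864  0.131   1.489  -0.      1.523  -0.0854] open 0.09276611086603291
[[0.833, -0.478, 0.055],[-0.0, -0.0, -0.39]] rows 4.1 -> [ 0.3767 -0.3739  0.2069]
[[0.956, 0.088, 0.056],[-0.001, -0.001, -0.391]] rows 4.1 -> [ 0.482  -0.2133  0.196 ]
[[0.0, -0.0, 0.4],[0.0, 0.0, 0.0]] rows 1.6 -> [ 0.482  -0.2133  0.116 ]
```

Emit:
jog_arm(
  rows=[
    [[0.833,-0.478,0.055],[0,0,-0.39]],
    [[0.833,-0.478,0.055],[0,0,-0.39]],
    [[0.833,-0.478,0.055],[0,0,-0.39]],
    [[0.833,-0.478,0.055],[0,0,-0.39]],
    [[0.833,-0.478,0.055],[0,0,-0.39]],
  ],
  hand=0.44,
  squeeze=30,
)

```text
t: 0.65
tool_pos: [0.3792, -0.3701, 0.207]
orientation: [-2.683, -1.631, -0.002]
force: [0.1, -0.6, -0.2]
opening: 0.0577
gripper_force: 0.0
```

Emit:
jog_arm(
  rows=[
    [[0.956,0.088,0.056],[0,0,-0.391]],
    [[0.956,0.088,0.056],[0,0,-0.391]],
    [[0.956,0.088,0.056],[0,0,-0.391]],
    [[0.956,0.088,0.056],[0,0,-0.391]],
    [[0.956,0.088,0.056],[0,0,-0.391]],
  ],
)

```text
t: 1.15
tool_pos: [0.4839, -0.21, 0.1958]
orientation: [-2.067, -2.365, -0.002]
force: [-0.4, 0.6, 0.2]
opening: 0.0261
gripper_force: 0.0
```

Run:
```python
from h import *
c=imaging.read_camera("wrist");cv2.imwrite("pics/w1.png",c["frame"][:,:,::-1])
import pickle;pickle.dump(c,open("w1.pkl","wb"))
print(robot.read_state()["opening"],proj(c,[.482,-.2133,.135]))
H=np.array([.482,-.2133,.116]);plan([(H,RH)])
```

```text
0.02625612574112735 [279.3805 233.3249]
t 1.2 p [ 0.4828 -0.2121  0.196 ] q [-0.5112 -0.0542  1.7189 -0.      1.4777 -0.6414] open 0.02625612574112735
[[-0.005, -0.005, 0.4],[-0.0, -0.0, 0.003]] rows 1.6 -> [ 0.482  -0.2133  0.116 ]
```

View pics/w1.png

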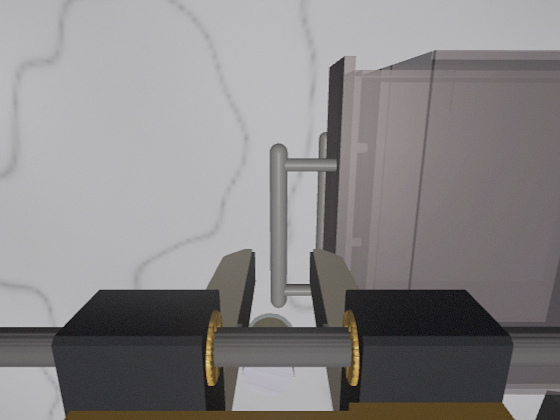

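The wrist view shows the bar vertical at column 279, rows 145–307, centred between the fingertips. I'll descend, grip and pull.

Emit:
jog_arm(
  rows=[
    [[-0.005,-0.005,0.2],[0,0,0]],
    [[-0.005,-0.005,0.4],[0,0,0]],
    [[-0.005,-0.005,0.4],[0,0,0]],
  ],
)

```text
t: 1.5
tool_pos: [0.4767, -0.2142, 0.1105]
orientation: [-2.075, -2.345, 0.004]
force: [-0.9, 0.9, 0.5]
opening: 0.0257
gripper_force: 0.0
```

Emit:
jog_arm(
  rows=[
    [[0,0,0],[0,0,0]],
    [[0,0,0],[0,0,0]],
    [[0,0,0],[0,0,0]],
    [[0,0,0],[0,0,0]],
  ],
  hand=1,
)

```text
t: 1.9
tool_pos: [0.4826, -0.2163, 0.1191]
orientation: [2.075, 2.353, 0.0]
force: [-1.4, -2.0, 6.9]
opening: 0.0102
gripper_force: 30.0
```

Emit:
jog_arm(
  rows=[
    [[0,-0.05,0],[0,0,0]],
    [[0,-0.1,0],[0,0,0]],
    [[0,-0.15,0],[0,0,0]],
    [[0,-0.2,0],[0,0,0]],
    [[0,-0.25,0],[0,0,0]],
  ],
)

```text
t: 2.4
tool_pos: [0.4332, -0.2228, 0.1192]
orientation: [2.073, 2.352, 0.001]
force: [3.2, -4.3, 7.0]
opening: 0.0098
gripper_force: 30.0
```

Emit:
jog_arm(
  rows=[
    [[0,-0.05,0],[0,0,0]],
    [[0,-0.1,0],[0,0,0]],
    [[0,-0.15,0],[0,0,0]],
    [[0,-0.2,0],[0,0,0]],
    [[0,-0.25,0],[0,0,0]],
  ],
)

```text
t: 2.9
tool_pos: [0.3836, -0.2294, 0.1191]
orientation: [2.073, 2.351, 0.0]
force: [3.7, -4.9, 7.5]
opening: 0.01
gripper_force: 30.0
```

Run:
```python
from h import *
p=robot.read_state()["tool_pos"]
F=BS+.098*BYv
plan([(p+[0,0,.09],RH),([.40,.05,.23],RB),(F+N*.12,RB)])
```

```text
t 2.9 p [ 0.3836 -0.2294  0.1191] q [-0.6534 -0.2334  2.0237 -0.0004  1.3442 -0.7791] open 0.009989292701062434
[[-0.002, 0.002, -0.45],[0.003, 0.003, 0.0]] rows 1.8 -> [ 0.3836 -0.2294  0.2091]
[[0.458, 0.086, -0.035],[-0.083, -0.098, -0.29]] rows 3.3 -> [ 0.389  -0.1362  0.2161]
[[0.364, 0.284, -0.075],[-0.084, -0.098, -0.291]] rows 3.3 -> [ 0.3945 -0.0431  0.223 ]
[[0.187, 0.423, -0.071],[-0.083, -0.098, -0.29]] rows 3.3 -> [0.4  0.05 0.23]
[[-0.022, 0.627, 0.244],[-0.0, 0.0, -0.0]] rows 2.7 -> [0.4343 0.1742 0.1909]
[[-0.021, 0.627, 0.245],[-0.0, 0.0, -0.0]] rows 2.7 -> [0.4685 0.2985 0.1518]
```

Emit:
jog_arm(
  rows=[
    [[0,0,0],[0,0,0]],
    [[0,0,0],[0,0,0]],
    [[0,0,-0.2],[0,0,0]],
    [[0,0,-0.45],[0.003,0.003,0]],
    [[0,0,-0.45],[0.003,0.003,0]],
  ],
  hand=0.44,
)

```text
t: 3.4
tool_pos: [0.385, -0.2292, 0.2135]
orientation: [2.075, 2.355, 0.001]
force: [0.7, -0.5, -0.4]
opening: 0.0259
gripper_force: 0.0
```

Emit:
jog_arm(
  rows=[
    [[0.458,0.086,-0.035],[-0.083,-0.098,-0.29]],
    [[0.458,0.086,-0.035],[-0.083,-0.098,-0.29]],
    [[0.458,0.086,-0.035],[-0.083,-0.098,-0.29]],
    [[0.458,0.086,-0.035],[-0.083,-0.098,-0.29]],
  ],
  hand=-0.12,
)

```text
t: 3.8
tool_pos: [0.3877, -0.1324, 0.2132]
orientation: [1.385, 2.6, -0.004]
force: [0.5, 0.5, -0.1]
opening: 0.0506
gripper_force: 0.0
```

Emit:
jog_arm(
  rows=[
    [[0.364,0.284,-0.075],[-0.084,-0.098,-0.291]],
    [[0.364,0.284,-0.075],[-0.084,-0.098,-0.291]],
    [[0.364,0.284,-0.075],[-0.084,-0.098,-0.291]],
    [[0.364,0.284,-0.075],[-0.084,-0.098,-0.291]],
  ],
)

```text
t: 4.2
tool_pos: [0.4051, -0.0387, 0.2187]
orientation: [0.7, 2.683, -0.009]
force: [0.0, -0.5, -0.8]
opening: 0.0523
gripper_force: 0.0
```

Emit:
jog_arm(
  rows=[
    [[0.187,0.423,-0.071],[-0.083,-0.098,-0.29]],
    [[0.187,0.423,-0.071],[-0.083,-0.098,-0.29]],
    [[0.187,0.423,-0.071],[-0.083,-0.098,-0.29]],
    [[0.187,0.423,-0.071],[-0.083,-0.098,-0.29]],
    [[0.187,0.423,-0.071],[-0.083,-0.098,-0.29]],
  ],
)

```text
t: 4.7
tool_pos: [0.4479, 0.0626, 0.2281]
orientation: [0.053, 2.634, -0.022]
force: [0.2, 0.1, 0.7]
opening: 0.052
gripper_force: 0.0
```

Run:
```python
from h import *
F=BS+.098*BYv
plan([(F+N*.12,RB)])
```

```text
t 4.7 p [0.4479 0.0626 0.2281] q [ 0.0784 -0.8916  2.3371 -0.0681  1.1932 -1.4436] open 0.05195647326554253
[[0.067, 0.592, 0.177],[-0.002, -0.016, -0.0]] rows 2.5 -> [0.4582 0.1805 0.1899]
[[0.072, 0.592, 0.177],[-0.003, -0.017, -0.001]] rows 2.5 -> [0.4685 0.2985 0.1518]
```

Emit:
jog_arm(
  rows=[
    [[0.067,0.592,0.177],[-0.002,-0.016,0]],
    [[0.067,0.592,0.177],[-0.002,-0.016,0]],
    [[0.067,0.592,0.177],[-0.002,-0.016,0]],
    [[0.067,0.592,0.177],[-0.002,-0.016,0]],
  ],
)

```text
t: 5.1
tool_pos: [0.4578, 0.181, 0.1886]
orientation: [0.054, 2.612, -0.02]
force: [-0.7, -0.3, 0.0]
opening: 0.0525
gripper_force: 0.0
```

Emit:
jog_arm(
  rows=[
    [[0.072,0.592,0.177],[-0.003,-0.017,0]],
    [[0.072,0.592,0.177],[-0.003,-0.017,0]],
    [[0.072,0.592,0.177],[-0.003,-0.017,0]],
    [[0.072,0.592,0.177],[-0.003,-0.017,0]],
    [[0.072,0.592,0.177],[-0.003,-0.017,0]],
  ],
)

```text
t: 5.6
tool_pos: [0.4698, 0.2962, 0.1526]
orientation: [0.054, 2.582, -0.016]
force: [0.6, -1.0, 0.9]
opening: 0.0518
gripper_force: 0.0
```

Run:
```python
from h import *
c=imaging.read_camera("wrist");cv2.imwrite("pics/w2.png",c["frame"][:,:,::-1])
F=BS+.098*BYv
print(proj(c,F+N*.04),proj(c,F+N*.04+.018*BYv),proj(c,F+N*.04-.018*BYv))
hsv=cv2.cvtColor(c["frame"],cv2.COLOR_RGB2HSV)
m=cv2.inRange(hsv,(45,80,30),(85,255,255));ys,xs=np.nonzero(m);print("green",xs.min(),xs.max(),ys.min(),ys.max())
plan([(F+N*.06,RB),(F+N*.006,RB)])
```

```text
[282.5202 215.0749] [308.4765 215.0001] [256.5767 215.1497]
green 260 559 178 295
t 5.65 p [0.4701 0.2959 0.1532] q [ 0.7194 -0.3262  2.1435 -0.4666  0.9524 -0.6069] open 0.05216738341225805
[[0.011, 0.013, 0.302],[-0.002, 0.001, -0.003]] rows 1.2 -> [0.5003 0.2973 0.1009]
[[0.0, 0.0, 0.27],[0.0, 0.0, -0.0]] rows 1.1 -> [0.5289 0.2963 0.0551]
```

View pics/w2.png

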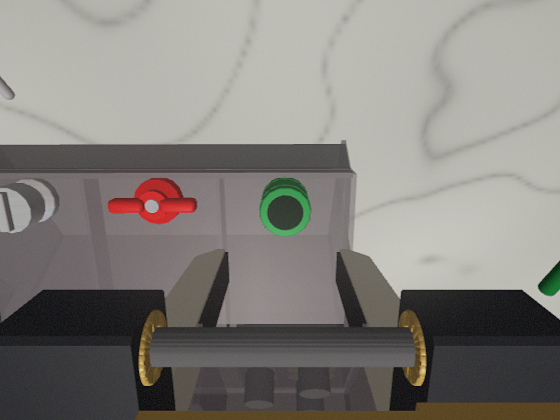

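The bore is at (286,211) against a predicted (282.5,215), so the bin is about 2.4 mm further to +y and 2.8 mm further downslope. I'll correct for that and grasp.

```bash
sed -i 's/^BS=.*/BS=np.array([.5285,.1982,.05])+.0023*BYv-.0027*(np.cos(a)*BX+np.sin(a)*Z)/' h.py
python3 - <<'E'
from h import *
F=BS+.098*BYv
plan([(F+N*.06,RB),(F+N*.006,RB)])
E
```

```text
t 5.65 p [0.4701 0.2959 0.1532] q [ 0.7194 -0.3262  2.1435 -0.4666  0.9524 -0.6069] open 0.05216738341225805
[[0.025, 0.025, 0.302],[-0.002, 0.001, -0.003]] rows 1.2 -> [0.4981 0.2997 0.0995]
[[-0.0, -0.001, 0.27],[0.0, 0.0, -0.0]] rows 1.1 -> [0.5267 0.2986 0.0537]
```

Emit:
jog_arm(
  rows=[
    [[0.025,0.025,0.15],[-0.002,0.001,-0.003]],
    [[0.025,0.025,0.302],[-0.002,0.001,-0.003]],
    [[0.025,0.025,0.302],[-0.002,0.001,-0.003]],
  ],
)

```text
t: 5.95
tool_pos: [0.4974, 0.2977, 0.096]
orientation: [0.049, 2.586, -0.017]
force: [-0.0, 0.1, -1.2]
opening: 0.0519
gripper_force: 0.0
```

Emit:
jog_arm(
  rows=[
    [[0,0,0.1],[0,0,0]],
    [[0,0,0.2],[0,0,0]],
    [[0,0,0.265],[0,0,0]],
    [[0,0,0.265],[0,0,0]],
    [[0,0,0.265],[0,0,0]],
  ],
)

```text
t: 6.45
tool_pos: [0.5264, 0.2997, 0.0559]
orientation: [0.048, 2.581, -0.011]
force: [-0.0, 0.4, -0.3]
opening: 0.052
gripper_force: 0.0
```

Emit:
jog_arm(
  rows=[
    [[0,0,0],[0,0,0]],
    [[0,0,0],[0,0,0]],
    [[0,0,0],[0,0,0]],
    [[0,0,0],[0,0,0]],
  ],
  hand=1,
  squeeze=20,
)

```text
t: 6.85
tool_pos: [0.5262, 0.3006, 0.0554]
orientation: [0.045, 2.581, -0.011]
force: [-5.7, -1.1, 7.3]
opening: 0.0356
gripper_force: 20.0
```

Run:
```python
from h import *
F=BS+.098*BYv
s=robot.read_state();print(s["force"],s["gripper_force"],(s["tool_pos"]-F)@N,(s["tool_pos"]-F)@BYv)
plan([(F+N*.13,RB)])
```

```text
[-5.6911 -1.0908  7.2656] 20.005102646537125 0.007793576228001073 0.0019321288381791077
t 6.85 p [0.5262 0.3006 0.0554] q [ 0.6412 -0.0452  2.0991 -0.5364  0.7055 -0.5485] open 0.03558148190504953
[[0.001, -0.008, -0.611],[0.001, 0.001, 0.001]] rows 2.4 -> [0.461  0.301  0.1588]
```

```bash
cat >> h.py <<'E'
DF=np.array([.3836,-.2294,0])+.004*SYv+.133*SX; DF[2]=.088
E
python3 - <<'E'
from h import *
F=BS+.098*BYv
T=DF-.015*SX-.042*SYv
print(DF,T)
plan([(F+N*.13,RB),([.45,.27,.27],RP),([.46,0,.27],RP),(T+Z*.18,RP),(T+Z*.05,RP),(T+Z*.009,RP)])
E
```

```text
[ 0.515  -0.2088  0.088 ] [ 0.5054 -0.2523  0.088 ]
t 6.85 p [0.5262 0.3006 0.0554] q [ 0.6412 -0.0452  2.0991 -0.5364  0.7055 -0.5485] open 0.03558148190504953
[[0.001, -0.008, -0.611],[0.001, 0.001, 0.001]] rows 2.4 -> [0.461  0.301  0.1588]
[[-0.252, -0.157, -0.498],[-0.028, 0.355, -0.101]] rows 3.9 -> [0.45 0.27 0.27]
[[0.06, -0.673, 0.0],[-0.0, -0.0, -0.0]] rows 2.7 -> [0.455 0.135 0.27 ]
[[0.059, -0.673, 0.001],[-0.0, -0.0, -0.0]] rows 2.7 -> [0.46 0.   0.27]
[[-0.034, -0.64, 0.005],[-0.0, -0.0, -0.0]] rows 2.6 -> [ 0.4827 -0.1262  0.269 ]
[[-0.033, -0.64, 0.005],[-0.0, -0.0, -0.0]] rows 2.6 -> [ 0.5054 -0.2523  0.268 ]
[[-0.0, 0.001, 0.65],[-0.0, -0.0, -0.0]] rows 2.6 -> [ 0.5054 -0.2523  0.138 ]
[[-0.001, -0.0, 0.205],[-0.0, -0.0, -0.0]] rows 0.8 -> [ 0.5054 -0.2523  0.097 ]
```

Emit:
jog_arm(
  rows=[
    [[0,0,-0.1],[0,0,0]],
    [[0,0,-0.25],[0,0,0]],
    [[0,-0.008,-0.45],[0,0,0]],
    [[0,-0.008,-0.611],[0,0,0]],
    [[0,-0.008,-0.611],[0,0,0]],
  ],
)

```text
t: 7.35
tool_pos: [0.4617, 0.3031, 0.1633]
orientation: [0.045, 2.577, -0.004]
force: [0.7, 0.3, 0.2]
opening: 0.0351
gripper_force: 20.0
```

Emit:
jog_arm(
  rows=[
    [[-0.252,-0.157,-0.498],[-0.028,0.355,-0.101]],
    [[-0.252,-0.157,-0.498],[-0.028,0.355,-0.101]],
    [[-0.252,-0.157,-0.498],[-0.028,0.355,-0.101]],
    [[-0.252,-0.157,-0.498],[-0.028,0.355,-0.101]],
    [[-0.252,-0.157,-0.498],[-0.028,0.355,-0.101]],
  ],
)

```text
t: 7.85
tool_pos: [0.4522, 0.2686, 0.2666]
orientation: [0.197, -3.128, 0.002]
force: [-0.0, -0.6, -1.0]
opening: 0.0352
gripper_force: 20.0
```

Emit:
jog_arm(
  rows=[
    [[0.06,-0.673,0],[0,0,0]],
    [[0.06,-0.673,0],[0,0,0]],
    [[0.06,-0.673,0],[0,0,0]],
    [[0.06,-0.673,0],[0,0,0]],
  ],
)

```text
t: 8.25
tool_pos: [0.455, 0.131, 0.2677]
orientation: [-0.193, 3.135, -0.004]
force: [-0.8, 0.4, 0.5]
opening: 0.0353
gripper_force: 20.0
```

Emit:
jog_arm(
  rows=[
    [[0.059,-0.673,0.001],[0,0,0]],
    [[0.059,-0.673,0.001],[0,0,0]],
    [[0.059,-0.673,0.001],[0,0,0]],
    [[0.059,-0.673,0.001],[0,0,0]],
  ],
)

```text
t: 8.65
tool_pos: [0.4603, -0.0034, 0.2678]
orientation: [0.193, -3.136, 0.004]
force: [-0.7, 0.9, 0.0]
opening: 0.0356
gripper_force: 20.0
```

Emit:
jog_arm(
  rows=[
    [[-0.034,-0.64,0.005],[0,0,0]],
    [[-0.034,-0.64,0.005],[0,0,0]],
    [[-0.034,-0.64,0.005],[0,0,0]],
    [[-0.034,-0.64,0.005],[0,0,0]],
  ],
)

```text
t: 9.05
tool_pos: [0.4838, -0.1282, 0.2667]
orientation: [0.195, -3.135, 0.002]
force: [-0.9, 1.3, -0.7]
opening: 0.0353
gripper_force: 20.0
```

Emit:
jog_arm(
  rows=[
    [[-0.033,-0.64,0.005],[0,0,0]],
    [[-0.033,-0.64,0.005],[0,0,0]],
    [[-0.033,-0.64,0.005],[0,0,0]],
    [[-0.033,-0.64,0.005],[0,0,0]],
    [[-0.033,-0.64,0.005],[0,0,0]],
  ],
)

```text
t: 9.55
tool_pos: [0.5067, -0.251, 0.2661]
orientation: [0.2, -3.135, -0.001]
force: [0.4, 0.1, -0.9]
opening: 0.0355
gripper_force: 20.0
```

Run:
```python
from h import *
T=DF-.015*SX-.042*SYv
c=imaging.read_camera("wrist");cv2.imwrite("pics/w3.png",c["frame"][:,:,::-1])
print("handle",proj(c,DF*[1,1,0]+[0,0,.135]-.133*SX),proj(c,DF*[1,1,0]+[0,0,.135]-.133*SX+.05*SYv),proj(c,DF*[1,1,0]+[0,0,.135]-.133*SX-.05*SYv))
plan([(T+Z*.05,RP),(T+Z*.009,RP)])
```

```text
handle [334.7249  41.9962] [402.6128  42.1933] [266.7976  41.799 ]
t 9.6 p [ 0.5068 -0.2505  0.2665] q [-0.55    0.0218  1.5158  0.0003  1.6045 -2.2495] open 0.035391151446389664
[[0.008, -0.008, 0.642],[0.0, -0.0, 0.002]] rows 2.6 -> [ 0.5054 -0.2523  0.138 ]
[[-0.0, -0.0, 0.205],[0.0, -0.0, -0.0]] rows 0.8 -> [ 0.5054 -0.2523  0.097 ]
```

View pics/w3.png

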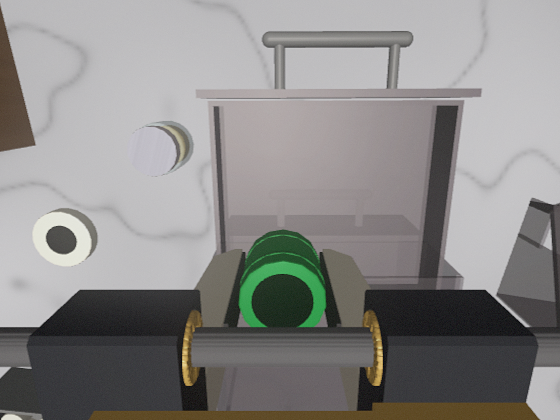

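The wrist view shows the handle centred at (337,39) against a predicted (335,42). The fitting is held upright over the open drawer, so I'll lower and release it.

Emit:
jog_arm(
  rows=[
    [[0.008,-0.008,0.2],[0,0,0]],
    [[0.008,-0.008,0.4],[0,0,0]],
    [[0.008,-0.008,0.6],[0,0,0]],
    [[0.008,-0.008,0.642],[0,0,0.002]],
    [[0.008,-0.008,0.642],[0,0,0.002]],
  ],
)

```text
t: 10.1
tool_pos: [0.5043, -0.2523, 0.1375]
orientation: [0.198, -3.133, -0.003]
force: [0.2, 0.1, 0.8]
opening: 0.0354
gripper_force: 20.0
```

Emit:
jog_arm(
  rows=[
    [[0,0,0.08],[0,0,0]],
    [[0,0,0.15],[0,0,0]],
    [[0,0,0.19],[0,0,0]],
    [[0,0,0.205],[0,0,0]],
    [[0,0,0.205],[0,0,0]],
  ],
)

```text
t: 10.6
tool_pos: [0.5049, -0.2544, 0.0971]
orientation: [0.195, -3.135, -0.0]
force: [0.1, -0.2, 0.2]
opening: 0.0354
gripper_force: 20.0
```

Emit:
jog_arm(
  rows=[
    [[0,0,0],[0,0,0]],
    [[0,0,0],[0,0,0]],
  ],
)

```text
t: 10.8
tool_pos: [0.5055, -0.2548, 0.0983]
orientation: [-0.195, 3.135, -0.002]
force: [0.2, 0.4, 0.5]
opening: 0.0354
gripper_force: 20.0
```

Emit:
jog_arm(
  rows=[
    [[0,0,0.006],[0,0,0]],
    [[0,0,0.012],[0,0,0]],
    [[0,0,0.012],[0,0,0]],
  ],
)

```text
t: 11.1
tool_pos: [0.5053, -0.2546, 0.0953]
orientation: [-0.195, 3.135, -0.001]
force: [-0.6, -0.3, -0.2]
opening: 0.0352
gripper_force: 20.0
```

Emit:
jog_arm(
  rows=[
    [[0,0,0],[0,0,0]],
    [[0,0,0],[0,0,0]],
    [[0,0,0],[0,0,0]],
    [[0,0,0],[0,0,0]],
  ],
  hand=-0.12,
)

```text
t: 11.5
tool_pos: [0.5051, -0.2545, 0.0952]
orientation: [-0.196, 3.135, -0.001]
force: [0.1, 0.2, 0.2]
opening: 0.0519
gripper_force: 0.0
```

Emit:
jog_arm(
  rows=[
    [[0,0,-0.1],[0,0,0]],
    [[0,0,-0.3],[0,0,0]],
    [[0,0,-0.5],[0,0,0]],
    [[0,0,-0.75],[0,0,0]],
    [[0,0,-0.9],[0,0,0]],
  ],
)

```text
t: 12.0
tool_pos: [0.5059, -0.2549, 0.2797]
orientation: [-0.195, 3.132, -0.005]
force: [0.7, -0.1, 0.4]
opening: 0.0518
gripper_force: 0.0
```

Run:
```python
from h import *
c=imaging.read_camera("top");f=c["frame"]
m=cv2.inRange(cv2.cvtColor(f,cv2.COLOR_RGB2HSV),(45,80,20),(85,255,255));m[:,:290]=0;m[:130]=0
ys,xs=np.nonzero(m);print("green top",len(xs),xs.min() if len(xs) else 0,xs.max() if len(xs) else 0,ys.min(),ys.max())
K=BS-.098*BYv
plan([([.465,0,.26],RP),([.47,.10,.24],RP),(K+N*.11,RB)])
```

```text
green top 2 383 384 224 224
t 12.05 p [ 0.5074 -0.2558  0.2847] q [-0.557   0.0145  1.4904 -0.0003  1.6253 -2.2523] open 0.052331140537316356
[[0.026, 0.648, 0.057],[-0.002, 0.003, -0.0]] rows 2.6 -> [ 0.4862 -0.1279  0.2723]
[[0.026, 0.648, 0.059],[-0.003, 0.002, -0.001]] rows 2.6 -> [0.465 0.    0.26 ]
[[-0.088, 0.493, 0.1],[0.0, 0.0, 0.0]] rows 2.0 -> [0.47 0.1  0.24]
[[0.025, 0.027, 0.491],[0.029, -0.354, 0.101]] rows 3.9 -> [0.4645 0.1048 0.1419]
```

Emit:
jog_arm(
  rows=[
    [[0.026,0.648,0.057],[-0.002,0.003,0]],
    [[0.026,0.648,0.057],[-0.002,0.003,0]],
    [[0.026,0.648,0.057],[-0.002,0.003,0]],
    [[0.026,0.648,0.057],[-0.002,0.003,0]],
  ],
)

```text
t: 12.45
tool_pos: [0.4833, -0.1232, 0.2633]
orientation: [0.201, -3.13, -0.006]
force: [0.0, 0.0, 0.0]
opening: 0.0521
gripper_force: 0.0
```

Emit:
jog_arm(
  rows=[
    [[0.026,0.648,0.059],[-0.003,0.002,0]],
    [[0.026,0.648,0.059],[-0.003,0.002,0]],
    [[0.026,0.648,0.059],[-0.003,0.002,0]],
    [[0.026,0.648,0.059],[-0.003,0.002,0]],
  ],
)

```text
t: 12.85
tool_pos: [0.4621, 0.0039, 0.2519]
orientation: [0.2, -3.127, -0.012]
force: [-0.5, -0.2, 0.7]
opening: 0.0521
gripper_force: 0.0
```

Run:
```python
from h import *
c=imaging.read_camera("top");cv2.imwrite("pics/t2.png",cv2.resize(c["frame"][90:290,270:470,::-1],None,fx=3,fy=3,interpolation=cv2.INTER_CUBIC))
T=DF-.015*SX-.042*SYv
print((proj(c,T+Z*.04)-[270,90])*3)
K=BS-.098*BYv
plan([([.48,.10,.24],RP),(K+N*.09,RB)])
```

```text
[360.0273 407.1281]
t 12.9 p [0.4625 0.0022 0.2522] q [-0.1102 -0.2518  1.7944  0.0051  1.6082 -1.8082] open 0.05215393694691508
[[-0.149, 0.473, 0.063],[0.005, -0.005, 0.001]] rows 2.0 -> [0.48 0.1  0.24]
[[0.022, 0.026, 0.576],[0.028, -0.355, 0.101]] rows 3.9 -> [0.475  0.1044 0.1249]
```

View pics/t2.png

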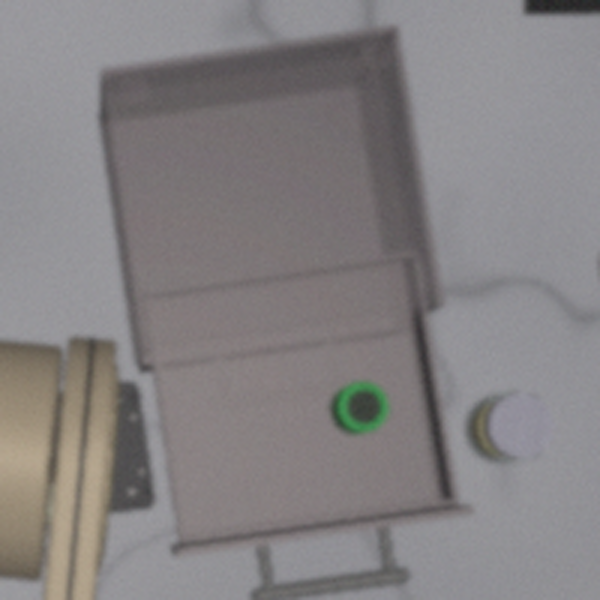

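The fitting stands upright in the open drawer at crop (361,407), as predicted. Next is the knob.

Emit:
jog_arm(
  rows=[
    [[-0.149,0.473,0.063],[0.005,-0.005,0]],
    [[-0.149,0.473,0.063],[0.005,-0.005,0]],
    [[-0.149,0.473,0.063],[0.005,-0.005,0]],
    [[-0.149,0.473,0.063],[0.005,-0.005,0]],
  ],
)

```text
t: 13.3
tool_pos: [0.4807, 0.0986, 0.2398]
orientation: [0.198, -3.135, 0.002]
force: [0.9, -0.3, 0.2]
opening: 0.052
gripper_force: 0.0
```

Emit:
jog_arm(
  rows=[
    [[0.022,0.026,0.376],[0.028,-0.355,0.101]],
    [[0.022,0.026,0.376],[0.028,-0.355,0.101]],
    [[0.022,0.026,0.376],[0.028,-0.355,0.101]],
    [[0.022,0.026,0.376],[0.028,-0.355,0.101]],
    [[0.022,0.026,0.476],[0.028,-0.355,0.101]],
  ],
)

```text
t: 13.8
tool_pos: [0.4751, 0.1019, 0.1468]
orientation: [0.053, 2.57, -0.013]
force: [0.9, 0.5, -0.4]
opening: 0.0521
gripper_force: 0.0
```

Run:
```python
from h import *
c=imaging.read_camera("wrist");cv2.imwrite("pics/w4.png",c["frame"][:,:,::-1])
K=BS-.098*BYv
print([proj(c,K+N*h+o) for h in(.034,.007) for o in (0*BYv,.017*BYv)])
plan([(K+N*.06,RB),(K+N*.0065,RB)])
```

```text
[array([282.6073, 201.7069]), array([307.9523, 201.6089]), array([282.5541, 191.7432]), array([305.5248, 191.6536])]
t 13.85 p [0.4735 0.1016 0.142 ] q [ 0.2072 -0.7555  2.4423 -0.1653  0.914  -1.259 ] open 0.05229971862479756
[[0.04, 0.015, 0.226],[-0.001, 0.002, -0.002]] rows 0.9 -> [0.4909 0.1038 0.0995]
[[-0.0, -0.0, 0.268],[-0.0, -0.0, 0.0]] rows 1.1 -> [0.5193 0.1028 0.0541]
```

View pics/w4.png

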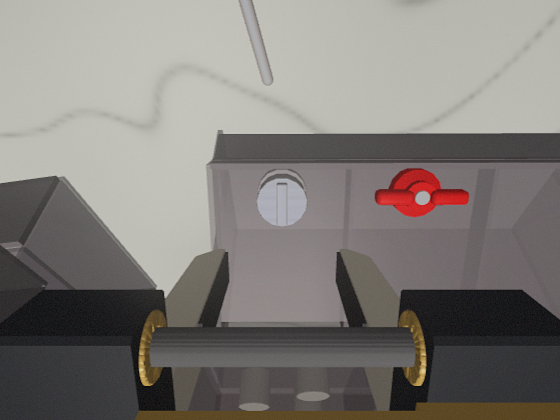

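The knob head is at (282,201), matching the prediction, so I'll grasp it.

Emit:
jog_arm(
  rows=[
    [[0.04,0.015,0.12],[0,0,0]],
    [[0.04,0.015,0.226],[0,0.002,-0.002]],
    [[0.04,0.015,0.226],[0,0.002,-0.002]],
    [[0.04,0.015,0.226],[0,0.002,-0.002]],
  ],
)

```text
t: 14.25
tool_pos: [0.4927, 0.1046, 0.1025]
orientation: [0.048, 2.588, -0.016]
force: [-0.3, 0.3, 0.5]
opening: 0.0521
gripper_force: 0.0
```

Emit:
jog_arm(
  rows=[
    [[0,0,0.1],[0,0,0]],
    [[0,0,0.2],[0,0,0]],
    [[0,0,0.264],[0,0,0]],
    [[0,0,0.264],[0,0,0]],
    [[0,0,0.264],[0,0,0]],
  ],
)

```text
t: 14.75
tool_pos: [0.5208, 0.1047, 0.0587]
orientation: [0.046, 2.585, -0.014]
force: [0.6, 0.5, 0.1]
opening: 0.0523
gripper_force: 0.0
```

Emit:
jog_arm(
  rows=[
    [[0,0,0],[0,0,0]],
    [[0,0,0],[0,0,0]],
    [[0,0,0],[0,0,0]],
    [[0,0,0],[0,0,0]],
  ],
  hand=1,
  squeeze=25,
)

```text
t: 15.15
tool_pos: [0.5212, 0.1052, 0.0588]
orientation: [0.045, 2.583, -0.014]
force: [-1.2, -2.3, 5.7]
opening: 0.0331
gripper_force: 25.1
```

Run:
```python
from h import *
K=BS-.098*BYv
T=DF-.015*SX+.042*SYv
s=robot.read_state();print(s["force"],s["gripper_force"],(s["tool_pos"]-K)@N,(s["tool_pos"]-K)@BYv)
plan([(K+N*.09,RB),([.475,.08,.27],RP),([.475,-.05,.27],RP),(T+Z*.18,RP),(T+Z*.05,RP),(T+Z*.009,RP)])
```

```text
[-1.1646 -2.3025  5.7105] 25.081552861156524 0.009572639411572723 0.0025242821630792694
t 15.15 p [0.5212 0.1052 0.0588] q [ 0.1854 -0.4057  2.3888 -0.2009  0.6213 -1.219 ] open 0.033080170611141324
[[0.021, -0.012, -0.402],[0.0, -0.0, 0.001]] rows 1.6 -> [0.475  0.1044 0.1249]
[[-0.388, -0.122, -0.613],[-0.029, 0.354, -0.101]] rows 3.9 -> [0.475 0.08  0.27 ]
[[0.082, -0.645, -0.001],[0.0, 0.0, 0.001]] rows 2.6 -> [ 0.475 -0.05   0.27 ]
[[-0.025, -0.602, 0.01],[0.0, 0.0, -0.0]] rows 2.4 -> [ 0.4949 -0.169   0.268 ]
[[0.001, -0.001, 0.65],[0.0, 0.0, -0.0]] rows 2.6 -> [ 0.4949 -0.169   0.138 ]
[[0.0, 0.0, 0.205],[0.0, 0.0, -0.0]] rows 0.8 -> [ 0.4949 -0.169   0.097 ]
```

Emit:
jog_arm(
  rows=[
    [[0,0,-0.1],[0,0,0]],
    [[0,0,-0.25],[0,0,0]],
    [[0.021,-0.012,-0.402],[0,0,0]],
    [[0.021,-0.012,-0.402],[0,0,0]],
  ],
)

```text
t: 15.55
tool_pos: [0.4755, 0.1052, 0.1286]
orientation: [0.045, 2.578, -0.011]
force: [1.2, 0.9, -0.5]
opening: 0.033
gripper_force: 25.1
```

Emit:
jog_arm(
  rows=[
    [[-0.388,-0.122,-0.613],[-0.029,0.354,-0.101]],
    [[-0.388,-0.122,-0.613],[-0.029,0.354,-0.101]],
    [[-0.388,-0.122,-0.613],[-0.029,0.354,-0.101]],
    [[-0.388,-0.122,-0.613],[-0.029,0.354,-0.101]],
    [[-0.388,-0.122,-0.613],[-0.029,0.354,-0.101]],
  ],
)

```text
t: 16.05
tool_pos: [0.4771, 0.0793, 0.2647]
orientation: [0.199, -3.122, 0.0]
force: [-0.4, 0.6, -1.7]
opening: 0.0335
gripper_force: 25.1
```

Emit:
jog_arm(
  rows=[
    [[0.082,-0.645,0],[0,0,0]],
    [[0.082,-0.645,0],[0,0,0]],
    [[0.082,-0.645,0],[0,0,0]],
    [[0.082,-0.645,0],[0,0,0]],
  ],
)

```text
t: 16.45
tool_pos: [0.4742, -0.053, 0.2669]
orientation: [0.193, -3.133, 0.002]
force: [0.3, 0.9, -1.2]
opening: 0.0332
gripper_force: 25.1
```

Emit:
jog_arm(
  rows=[
    [[-0.025,-0.602,0.01],[0,0,0]],
    [[-0.025,-0.602,0.01],[0,0,0]],
    [[-0.025,-0.602,0.01],[0,0,0]],
    [[-0.025,-0.602,0.01],[0,0,0]],
    [[-0.025,-0.602,0.01],[0,0,0]],
  ],
)

```text
t: 16.95
tool_pos: [0.4949, -0.1678, 0.2657]
orientation: [0.199, -3.133, -0.001]
force: [-1.3, 0.4, -1.3]
opening: 0.033
gripper_force: 25.1
```

Run:
```python
from h import *
T=DF-.015*SX+.042*SYv
plan([(T+Z*.05,RP),(T+Z*.0105,RP)])
```

```text
t 16.95 p [ 0.4949 -0.1678  0.2657] q [-0.4247 -0.0932  1.6295 -0.0004  1.6075 -2.1225] open 0.033042407546726785
[[-0.001, -0.006, 0.638],[0.0, -0.001, 0.001]] rows 2.6 -> [ 0.4949 -0.169   0.138 ]
[[0.0, -0.0, 0.198],[0.0, -0.0, -0.0]] rows 0.8 -> [ 0.4949 -0.169   0.0985]
```

Emit:
jog_arm(
  rows=[
    [[0,-0.006,0.2],[0,0,0]],
    [[0,-0.006,0.4],[0,0,0]],
    [[0,-0.006,0.6],[0,0,0]],
    [[0,-0.006,0.638],[0,0,0]],
    [[0,-0.006,0.638],[0,0,0]],
  ],
)

```text
t: 17.45
tool_pos: [0.4941, -0.1682, 0.1381]
orientation: [0.202, -3.131, -0.002]
force: [0.5, -0.2, -1.2]
opening: 0.0331
gripper_force: 25.1
```

Emit:
jog_arm(
  rows=[
    [[0,0,0.08],[0,0,0]],
    [[0,0,0.15],[0,0,0]],
    [[0,0,0.185],[0,0,0]],
    [[0,0,0.198],[0,0,0]],
    [[0,0,0.198],[0,0,0]],
  ],
)

```text
t: 17.95
tool_pos: [0.4952, -0.17, 0.0999]
orientation: [0.2, -3.134, 0.001]
force: [-0.4, -0.3, -1.0]
opening: 0.0328
gripper_force: 25.1
```

Emit:
jog_arm(
  rows=[
    [[0,0,0],[0,0,0]],
    [[0,0,0],[0,0,0]],
  ],
)

```text
t: 18.15
tool_pos: [0.4955, -0.1702, 0.1003]
orientation: [0.2, -3.135, 0.001]
force: [0.3, -0.4, -0.8]
opening: 0.033
gripper_force: 25.1
```

Emit:
jog_arm(
  rows=[
    [[0,0,0.007],[0,0,0]],
    [[0,0,0.012],[0,0,0]],
    [[0,0,0.012],[0,0,0]],
  ],
)

```text
t: 18.45
tool_pos: [0.4951, -0.1701, 0.0972]
orientation: [0.2, -3.134, 0.001]
force: [0.4, 0.5, -0.4]
opening: 0.0332
gripper_force: 25.1
```

Emit:
jog_arm(
  rows=[
    [[0,0,0],[0,0,0]],
    [[0,0,0],[0,0,0]],
    [[0,0,0],[0,0,0]],
    [[0,0,0],[0,0,0]],
  ],
  hand=-0.12,
)

```text
t: 18.85
tool_pos: [0.4951, -0.17, 0.0973]
orientation: [0.2, -3.134, 0.001]
force: [-0.5, -0.4, -0.0]
opening: 0.0517
gripper_force: 0.0
```

Emit:
jog_arm(
  rows=[
    [[0,0,-0.1],[0,0,0]],
    [[0,0,-0.3],[0,0,0]],
    [[0,0,-0.5],[0,0,0]],
    [[0,0,-0.6],[0,0,0]],
    [[0,0,-0.6],[0,0,0]],
  ],
)

```text
t: 19.35
tool_pos: [0.4973, -0.1709, 0.2216]
orientation: [-0.2, 3.13, -0.006]
force: [-0.3, -1.0, 0.1]
opening: 0.0519
gripper_force: 0.0
```

Run:
```python
from h import *
H=np.array([.3836,-.2294,.119])
plan([(H+Z*.09,RH),(H,RH)])
```

```text
t 19.35 p [ 0.4973 -0.1709  0.2216] q [-0.4278 -0.0781  1.695  -0.001   1.5188 -2.1262] open 0.05194617963188624
[[0.201, -0.072, 0.02],[0.0, 0.001, 0.334]] rows 3.5 -> [ 0.4594 -0.1904  0.2174]
[[0.137, -0.163, 0.021],[0.0, 0.002, 0.334]] rows 3.5 -> [ 0.4215 -0.2099  0.2132]
[[0.036, -0.21, 0.021],[0.0, 0.001, 0.333]] rows 3.5 -> [ 0.3836 -0.2294  0.209 ]
[[0.0, -0.0, 0.45],[0.0, -0.0, 0.0]] rows 1.8 -> [ 0.3836 -0.2294  0.119 ]
```

Emit:
jog_arm(
  rows=[
    [[0.201,-0.072,0.02],[0,0.001,0.334]],
    [[0.201,-0.072,0.02],[0,0.001,0.334]],
    [[0.201,-0.072,0.02],[0,0.001,0.334]],
    [[0.201,-0.072,0.02],[0,0.001,0.334]],
  ],
  hand=0.44,
)

```text
t: 19.75
tool_pos: [0.4562, -0.1892, 0.2114]
orientation: [-0.628, -3.073, 0.0]
force: [0.4, 0.1, -0.3]
opening: 0.0275
gripper_force: 0.0
```

Emit:
jog_arm(
  rows=[
    [[0.137,-0.163,0.021],[0,0.002,0.334]],
    [[0.137,-0.163,0.021],[0,0.002,0.334]],
    [[0.137,-0.163,0.021],[0,0.002,0.334]],
    [[0.137,-0.163,0.021],[0,0.002,0.334]],
  ],
)

```text
t: 20.15
tool_pos: [0.4184, -0.2086, 0.2074]
orientation: [-1.403, -2.802, 0.001]
force: [-0.9, 0.8, 0.0]
opening: 0.026
gripper_force: 0.0
```

Emit:
jog_arm(
  rows=[
    [[0.036,-0.21,0.021],[0,0.001,0.333]],
    [[0.036,-0.21,0.021],[0,0.001,0.333]],
    [[0.036,-0.21,0.021],[0,0.001,0.333]],
    [[0.036,-0.21,0.021],[0,0.001,0.333]],
    [[0.036,-0.21,0.021],[0,0.001,0.333]],
  ],
)

```text
t: 20.65
tool_pos: [0.3808, -0.2281, 0.2036]
orientation: [-2.073, -2.349, 0.003]
force: [0.0, 0.5, 0.0]
opening: 0.0261
gripper_force: 0.0
```

Run:
```python
from h import *
c=imaging.read_camera("wrist");cv2.imwrite("pics/w5.png",c["frame"][:,:,::-1])
plan([([.3836,-.2294,.119],RH)])
```

```text
t 20.7 p [ 0.3809 -0.2281  0.2038] q [-0.6541 -0.2885  1.912  -0.0013  1.5268 -0.7818] open 0.026025086579500367
[[-0.01, 0.016, 0.424],[-0.005, -0.003, 0.001]] rows 1.7 -> [ 0.3836 -0.2294  0.119 ]
```

View pics/w5.png

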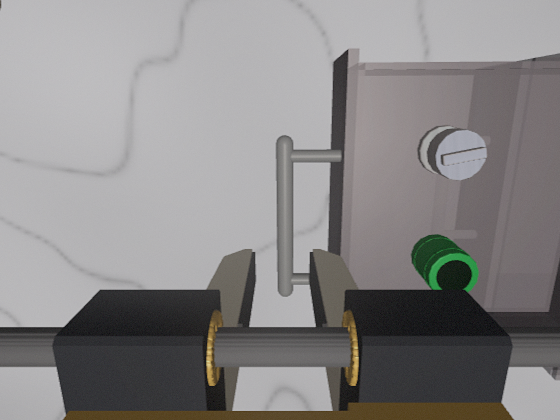

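The wrist view shows the knob (455,153) and the fitting (450,268) both standing, with the bar at column 285 between the fingers. I've now viewed 11 pictures, one over the limit of 10, so from here I'll use numbers only.

Emit:
jog_arm(
  rows=[
    [[-0.01,0.016,0.2],[0,0,0]],
    [[-0.01,0.016,0.38],[-0.005,-0.003,0]],
    [[-0.01,0.016,0.424],[-0.005,-0.003,0]],
    [[-0.01,0.016,0.424],[-0.005,-0.003,0]],
  ],
)

```text
t: 21.1
tool_pos: [0.383, -0.2287, 0.1186]
orientation: [-2.074, -2.357, -0.001]
force: [1.1, 0.1, 0.2]
opening: 0.0261
gripper_force: 0.0
```

Emit:
jog_arm(
  rows=[
    [[0,0,0],[0,0,0]],
    [[0,0,0],[0,0,0]],
    [[0,0,0],[0,0,0]],
    [[0,0,0],[0,0,0]],
  ],
  hand=1,
  squeeze=30,
)

```text
t: 21.5
tool_pos: [0.3852, -0.2307, 0.1222]
orientation: [2.074, 2.354, 0.001]
force: [-2.6, -0.5, 6.6]
opening: 0.01
gripper_force: 30.0
```

Emit:
jog_arm(
  rows=[
    [[0,0.01,0],[0,0,0]],
    [[0,0.025,0],[0,0,0]],
    [[0,0.05,0],[0,0,0]],
    [[0,0.08,0],[0,0,0]],
    [[0,0.11,0],[0,0,0]],
  ],
)

```text
t: 22.0
tool_pos: [0.4072, -0.2278, 0.1223]
orientation: [2.074, 2.353, 0.002]
force: [-3.5, 0.9, 6.1]
opening: 0.0099
gripper_force: 30.0
```

Emit:
jog_arm(
  rows=[
    [[0,0.03,0],[0,0,0]],
    [[0,0.06,0],[0,0,0]],
    [[0,0.09,0],[0,0,0]],
    [[0,0.12,0],[0,0,0]],
    [[0,0.15,0],[0,0,0]],
  ],
)

```text
t: 22.5
tool_pos: [0.437, -0.2239, 0.1223]
orientation: [2.074, 2.354, 0.002]
force: [-2.4, 0.5, 7.3]
opening: 0.0103
gripper_force: 30.0
```

Emit:
jog_arm(
  rows=[
    [[0,0.03,0],[0,0,0]],
    [[0,0.06,0],[0,0,0]],
    [[0,0.09,0],[0,0,0]],
    [[0,0.12,0],[0,0,0]],
    [[0,0.15,0],[0,0,0]],
  ],
)

```text
t: 23.0
tool_pos: [0.4667, -0.2199, 0.1223]
orientation: [2.074, 2.354, 0.002]
force: [-3.6, 0.8, 6.2]
opening: 0.0102
gripper_force: 30.0
```

Emit:
jog_arm(
  rows=[
    [[0,0.03,0],[0,0,0]],
    [[0,0.06,0],[0,0,0]],
    [[0,0.09,0],[0,0,0]],
    [[0,0.12,0],[0,0,0]],
    [[0,0.14,0],[0,0,0]],
  ],
)

```text
t: 23.5
tool_pos: [0.4946, -0.2163, 0.1223]
orientation: [2.074, 2.354, 0.003]
force: [-2.8, 1.2, 6.7]
opening: 0.0098
gripper_force: 30.0
```

Run:
```python
from h import *
s=robot.read_state();d=s["tool_pos"]-np.array([.3836,-.2294,.119]);print(s["t"],s["force"],d@SX,d@SYv,d[2])
```

```text
23.5 [-2.8019  1.2368  6.7333] 0.11175193897025146 -0.0008822683110075846 0.003316079576243497
```

Emit:
jog_arm(
  rows=[
    [[0,0.02,0],[0,0,0]],
    [[0,0.04,0],[0,0,0]],
    [[0,0.06,0],[0,0,0]],
    [[0,0.075,0],[0,0,0]],
    [[0,0.085,0],[0,0,0]],
  ],
)

```text
t: 24.0
tool_pos: [0.5113, -0.214, 0.1223]
orientation: [2.074, 2.354, 0.003]
force: [-3.7, 1.0, 5.1]
opening: 0.0101
gripper_force: 30.0
```

Emit:
jog_arm(
  rows=[
    [[0,0.005,0],[0,0,0]],
    [[0,0.01,0],[0,0,0]],
    [[0,0.015,0],[0,0,0]],
  ],
)

```text
t: 24.3
tool_pos: [0.5141, -0.2137, 0.1223]
orientation: [2.074, 2.354, 0.003]
force: [-2.8, 1.8, 6.4]
opening: 0.0102
gripper_force: 30.0
```

Emit:
jog_arm(
  rows=[
    [[0,0.005,0],[0,0,0]],
    [[0,0.01,0],[0,0,0]],
  ],
)

```text
t: 24.5
tool_pos: [0.516, -0.2134, 0.1223]
orientation: [2.074, 2.354, 0.003]
force: [-3.1, 1.1, 5.1]
opening: 0.0102
gripper_force: 30.0
```

Emit:
jog_arm(
  rows=[
    [[0,0.005,0],[0,0,0]],
    [[0,0.01,0],[0,0,0]],
    [[0,0.01,0],[0,0,0]],
  ],
)

```text
t: 24.8
tool_pos: [0.5181, -0.2132, 0.1223]
orientation: [2.074, 2.354, 0.003]
force: [-2.0, 2.0, 5.3]
opening: 0.01
gripper_force: 30.0
```

Emit:
jog_arm(
  rows=[
    [[0,0.005,0],[0,0,0]],
    [[0,0.01,0],[0,0,0]],
    [[0,0.01,0],[0,0,0]],
  ],
)

```text
t: 25.1
tool_pos: [0.5201, -0.2129, 0.1223]
orientation: [2.074, 2.354, 0.003]
force: [-2.3, 0.6, 4.7]
opening: 0.0098
gripper_force: 30.0
```

Emit:
jog_arm(
  rows=[
    [[0,0.005,0],[0,0,0]],
    [[0,0.01,0],[0,0,0]],
    [[0,0.01,0],[0,0,0]],
  ],
)

```text
t: 25.4
tool_pos: [0.5207, -0.2128, 0.1222]
orientation: [2.076, 2.356, -0.0]
force: [-9.9, 0.6, 9.8]
opening: 0.0095
gripper_force: 30.0
```

Emit:
jog_arm(
  rows=[
    [[0,0.005,0],[0,0,0]],
    [[0,0.01,0],[0,0,0]],
    [[0,0.01,0],[0,0,0]],
  ],
)

```text
t: 25.7
tool_pos: [0.5207, -0.2128, 0.1222]
orientation: [-2.076, -2.355, 0.005]
force: [-19.9, 0.6, 16.9]
opening: 0.0101
gripper_force: 30.0
```

The force rose with no further movement, so the drawer is against its stop. I'll relax, release and lift away.

Emit:
jog_arm(
  rows=[
    [[0,-0.014,0],[0,0,0]],
    [[0,-0.014,0],[0,0,0]],
  ],
)

```text
t: 25.9
tool_pos: [0.5207, -0.2128, 0.1223]
orientation: [2.075, 2.355, 0.002]
force: [-4.5, 1.9, 7.4]
opening: 0.0101
gripper_force: 30.0
```

Emit:
jog_arm(
  rows=[
    [[0,0,0],[0,0,0]],
    [[0,0,0],[0,0,0]],
    [[0,0,0],[0,0,0]],
    [[0,0,0],[0,0,0]],
  ],
  hand=0.44,
)

```text
t: 26.3
tool_pos: [0.5206, -0.2125, 0.1206]
orientation: [2.076, 2.355, 0.002]
force: [-0.2, -0.3, 0.4]
opening: 0.0263
gripper_force: 0.0
```

Emit:
jog_arm(
  rows=[
    [[0,0,-0.15],[0,0,0]],
    [[0,0,-0.35],[0,0,0]],
    [[0,0,-0.6],[0,0,0]],
    [[0,0,-0.8],[0,0,0]],
    [[0,0,-0.8],[0,0,0]],
  ],
)

```text
t: 26.8
tool_pos: [0.5229, -0.2138, 0.2886]
orientation: [2.068, 2.347, 0.006]
force: [0.0, -0.4, 0.4]
opening: 0.0259
gripper_force: 0.0
```

Emit:
jog_arm(
  rows=[
    [[0,-0.9,0],[0,0,0]],
    [[0,-0.9,0],[0,0,0]],
    [[0,-0.9,0],[0,0,0]],
    [[0,-0.9,0],[0,0,0]],
    [[0,-0.9,0],[0,0,0]],
  ],
)

```text
t: 27.3
tool_pos: [0.339, -0.2355, 0.2799]
orientation: [2.079, 2.353, 0.0]
force: [0.4, 0.3, 0.7]
opening: 0.0263
gripper_force: 0.0
```

Run:
```python
from h import *
import pickle
c=imaging.read_camera("top");f=c["frame"];d=pickle.load(open("cam0.pkl","rb"))["top"]["frame"]
s=robot.read_state();print(s["t"],s["tool_pos"],s["force"])
hsv=cv2.cvtColor(f,cv2.COLOR_RGB2HSV)
m=cv2.inRange(hsv,(35,50,15),(90,255,255));m[:,:300]=0;m[:110]=0;m[:,415:]=0
ys,xs=np.nonzero(m);print("green px in drawer",len(xs),np.median(xs) if len(xs) else 0,np.median(ys) if len(xs) else 0)
Fc=np.array([.5207,-.2128,0])+.004*SYv+.133*SX+Z*.088
print("expected fit/knob",proj(c,Fc-.015*SX-.042*SYv+Z*.04),proj(c,Fc-.015*SX+.042*SYv+Z*.04))
for n,(y0,y1,x0,x1) in dict(jar=(215,250,420,458),hex=(245,295,230,262),red=(212,236,168,202)).items():
    print(n,np.abs(f[y0:y1,x0:x1].astype(int)-d[y0:y1,x0:x1]).mean())
for n,(h1) in dict(handle=Fc*[1,1,0]+Z*.135-.133*SX).items(): print(n,proj(c,h1))
# handle/front edges along the drawer axis in the picture
for off in (0.025,-.025):
    print([int(f[tuple(np.round(proj(c,Fc*[1,1,0]+Z*.135+off*SYv+x*SX)[::-1]).astype(int))].mean()) for x in np.arange(-.16,-.08,.004)])
```

```text
27.35 [ 0.3406 -0.2354  0.28  ] [ 0.1986 -0.2797 -0.6269]
green px in drawer 21 385.0 168.0
expected fit/knob [380.2755 161.8904] [341.3804 167.411 ]
jar 4.321804511278195
hex 4.734166666666667
red 3.6156045751633985
handle [369.675  218.8286]
[150, 145, 150, 153, 153, 107, 89, 112, 118, 155, 157, 156, 155, 143, 78, 70, 111, 120, 121, 125]
[143, 150, 153, 153, 140, 95, 89, 108, 92, 106, 106, 105, 109, 107, 86, 68, 97, 113, 119, 122]
```

Run:
```python
from h import *
import pickle
d=pickle.load(open("cam0.pkl","rb"))
Fc=np.array([.5207,-.2128,0])+.004*SYv+.133*SX+Z*.088
for n in("top","scene"):
    c=imaging.read_camera(n);f=cv2.GaussianBlur(c["frame"].astype(np.float32),(5,5),0)
    g=f[:,:,1]-(f[:,:,0]+f[:,:,2])/2
    p=proj(c,Fc-.015*SX-.042*SYv+Z*.02);x,y=p.astype(int)
    w=g[y-16:y+17,x-16:x+17]-np.median(g[y-16:y+17,x-16:x+17]); m=(w>4).astype(np.uint8)
    _,_,st,ce=cv2.connectedComponentsWithStats(m);print(n,p,st[1:].tolist(),(ce[1:]+[x-16,y-16]).round(1).tolist())
    print(proj(c,Fc-.015*SX-.042*SYv),proj(c,Fc-.015*SX-.042*SYv+Z*.04))
```

```text
top [378.8009 163.4814] [[8, 5, 21, 21, 301]] [[379.3, 162.0]]
[377.3769 165.0177] [380.2755 161.8904]
scene [337.8205 267.9025] [[10, 8, 16, 17, 202]] [[338.7, 267.1]]
[337.1398 269.3952] [338.5201 266.3685]
```

Both cameras show a round green blob where the fitting should be standing, so I'm handing the job in.

```bash
python3 -c "
from plant import robot
print(robot.close_job())"
```

```text
the job is handed in; nothing more can be done
None
```

I handed the job in at about 27 s: the fitting and knob were placed upright in the top drawer and it was pushed against its stop. After shutting I confirmed the fitting by camera but not the knob. The jar, hex key and valve handle showed no visible change, and I viewed 11 pictures, one over the limit of 10.

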